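# Sweep the clock barrels into the collecting fence

### The job

With the closed fingertips, sweep the three brass clock barrels across the watchmaker's bench and through the open side of the low three-sided aluminium fence, until every barrel lies wholly inside it. Slide them gently, flat on the bench: do not pinch, lift, tip or press hard on them. Leave the eyeglass loupe, the jar, the screwdriver and the brass movement holder where they are.

Things in the scene. Friction and masses are not known exactly. Their poses are not given: they have to be found in the camera images.
- fence: low three-sided aluminium fence fixed to the bench on a thin green mat, without a floor: inside 180 mm wide (its x) and 110 mm deep (its y), walls 5 mm thick, 16 mm high, small screw lugs outside. Origin on the bench at the centre of the inside area; walls at its -x, +x and -y sides; its +y side is open (mouth at y = +55 mm) and faces the robot's left (world +y) within 15 degrees
- barrel0: one of three identical brass clock barrels (flat drums with a small dark wheel on top), 40 mm in diameter, 14 mm high, with a steel arbor stub 8 mm in diameter standing 5 mm above the middle; about 80 g; lies flat and slides on the bench. Origin at the centre of its underside, z up; its yaw means nothing
- barrel1: another barrel, the same as barrel0
- barrel2: another barrel, the same as barrel0
- loupe: black eyeglass loupe standing on the bench, a bystander: 34 mm in diameter at the foot, 34 mm high. Origin at the centre of its underside
- jar: small amber glass jar with a black cap, a bystander: 38 mm in diameter, 46 mm high. Origin at the centre of its underside
- screwdriver: screwdriver lying on the bench, a bystander: 130 mm long along its x, less than 30 mm wide and high. Origin under its middle
- holder: brass movement holder, a block with two jaws, a bystander: 46 x 34 mm, 20 mm high. Origin at the centre of its underside
Things that resemble listed ones, but are neither listed nor needed, are in the scene too. What is shaped like the barrel2 but pink or turquoise is not meant.

How it is judged:
By the outcome, as a careful person would: the job done as asked, in the order asked, and still so for the second after the job is handed in, with the robot touching nothing.
It also fails if it takes over 64 s, if anything falls off the work surface, if the arm or the gripper's body presses on something with over 40 N, if the wrist force passes 120 N, or if a joint passes its speed limit or range.

### The arm

A 6-joint arm with a two-finger parallel gripper is mounted at the origin on the work surface. World frame = base frame: x ahead of the robot, y to its left, z up, the work surface at z = 0. Lengths are in m, angles in rad, forces in N, time in s.
With the tool pointing down it reaches from about 0.225 to 0.875 m from the base axis. Payload 3.4 kg.
Tool frame: the origin (TCP) lies between the finger pads; the fingertips stand 11 mm ahead of it and the grasp point (between the pads) lies 8 mm behind it (tips_ahead is the distance from the TCP to the fingertips, in m); z points along the fingers, x is the direction in which the jaws open and shut, and the axes are right-handed (so a half turn about z gives the same grasp; the last joint's range is limited). The gripper opens to 85 mm and grips with 20 to 120 N. Pads are 22 mm wide; open, the fingers measure 114 mm over their backs; the gripper's body (76 mm by 85 mm) begins 54 mm behind the grasp point. The pads swing forward as they close: fully open they stand 13 mm farther back than shut.
Start: joints at [-1.238, 0.276, 1.505, -0, 1.361, -0.121], TCP at [0.252, -0.517, 0.242] pointing down, gripper open.
Joint ranges: [-2.89, 2.89], [-0.75, 2.08], [0.22, 2.7], [-1.18, 4.32], [0.11, 2.71], [-2.7, 2.7]. Speed limits (rad/s): [2.57, 2.57, 3.14, 3.14, 3.14, 3.14].

### API

Orientations are given as a unit quaternion [w, x, y, z].
In Python, from rig import get_state, get_image, sign_off, masks_of, tips_ahead gives the robot as it stands.
- The arm moves only by the tool play_rows, never from a script. Its argument "series" is a list of rows, each an object of numbers: "fingers": the closure, from -1 (fully open) to 1 (shut); "dx", "dy", "dz": the shift along the world's x, y, z in mm; "turn": the turn about the world's z in rad. A call has 1 to 20 rows; each row shifts and turns the pose as measured when the row begins; what a row does not reach is not made up. A row lasts 1/12 s, in which the tool goes at most 41.7 mm and 7.16 degrees, less where a joint would pass 70% of its speed; a pose out of reach is approached as far as the arm can. A call with a gripper value outside its range is refused whole. The fingers move at their own pace and stop on an object; "squeeze" is the grip in N (left out, the last holds). Time passes only in rows, so rows that do not move let the fingers close. It gives the time, the measured TCP pose, the force and the opening at its end, in the units of the state.
- get_state(): the state, without advancing time (a new reading comes with each control period).
- get_image(name): name is "scene" or "top"; returns a dict with "pixels" (420x560x3 uint8, red, green, blue), "vfov" (degrees; the focal length in pixels is half the picture's height over the tangent of half this angle, whatever the lens; pixels are square), "cx", "cy" (the principal point, pixels), "rvec" (rotation vector, rad) and "tvec" (3), from world to camera coordinates, as OpenCV has them. Camera axes: x right, y down, z forward; pixel columns grow to the right and rows downward; lengths in m; the calibration is good to about 2 mm. A picture is of the moment at which its call begins. There is no depth.
- sign_off(): hands the job in, once; it reports no verdict.
Trained networks look in a picture, given as the dict that the camera call returned (one of the last four; its "shot" number tells which), for a name from the list of things; names that differ only in an ending like _2 or _b are one class to them, and where a whole thing is asked for, a point or a joint stands for the part that bears it (a point fixed in the world has none). Each returns a list of dicts, best first, with "p" (0 to 1); they miss things now and then, are a little off and sometimes report something else, mostly with a low value. They report only what shows in the picture. A call takes as long as a camera call. They do not tell look-alikes from the thing itself.
- masks_of(picture, label): "region" (420x560 bool, what is visible of it) and "xy" ([column, row] in pixels, amid what is visible of it).
The state is a dict: "clock": time; "qpos": joint angles; "qd": joint speeds; "effort": joint torques, N m; "position": TCP position; "ee_rot": TCP orientation; "contact_force": force on the tool from outside, world axes, zero at the start; "moment": the same for the moment, N m; "width": finger opening in m.
Only numpy, scipy, OpenCV 4.12 (cv2) and the standard library are available. Lean on these libraries where they do the work, as an engineer would, in place of code of your own. Each camera call takes 0.05 s, during which the arm holds its last target. There are 200 camera calls.

## Working session

There is one attempt and no reset: what is moved stays moved. The work goes in short steps, Python scripts to look and compute and a tool call to move; the robot and the scene stay as the last step left them, time stands still between calls to the robot, and variables do not carry over. Pictures are saved under pics/ and viewed, about 8 in all and at most 12, crops included, and the job is handed in when it is done.

Besides the shell and the picture viewer there is one more tool, called as a command line: name --argument value ..., lists and objects as JSON in quotes. play_rows: Moves the arm, as the interface text tells. Its arguments: {"type":"object","properties":{"series":{"type":"array"},"squeeze":{"type":"number"}},"required":["series"]}

```bash
mkdir -p pics; cat > h.py <<'E'
import numpy as np, cv2
from rig import *
def ray(im,uv):
    R,_=cv2.Rodrigues(np.array(im["rvec"],float)); t=np.array(im["tvec"],float).ravel()
    f=im["pixels"].shape[0]/2/np.tan(np.radians(im["vfov"])/2)
    d=R.T@np.array([(uv[0]-im["cx"])/f,(uv[1]-im["cy"])/f,1]); return -R.T@t,d
def onz(im,uv,z):
    c,d=ray(im,uv); return (c+d*(z-c[2])/d[2])[:2]
def proj(im,p):
    f=im["pixels"].shape[0]/2/np.tan(np.radians(im["vfov"])/2)
    K=np.array([[f,0,im["cx"]],[0,f,im["cy"]],[0,0,1]])
    return cv2.projectPoints(np.array(p,float).reshape(-1,3),np.array(im["rvec"],float),np.array(im["tvec"],float),K,None)[0].reshape(-1,2)
def save(im,n,crop=None,s=1):
    a=im["pixels"][:,:,::-1]
    if crop: a=a[crop[1]:crop[3],crop[0]:crop[2]]
    cv2.imwrite("pics/"+n+".png",cv2.resize(a,None,fx=s,fy=s,interpolation=cv2.INTER_CUBIC))
E
python3 - <<'E'
from h import *
print(tips_ahead)
for n in("top","scene"):
    im=get_image(n); save(im,n,s=1.4)
    print(n,im["vfov"],ray(im,(280,210)))
    for l,z in(("barrel0",.014),("loupe",.034),("jar",.046),("screwdriver",.01),("holder",.02),("fence",0.016)):
        for m in masks_of(im,l):
            print(l,round(m["p"],2),np.round(m["xy"]),m["region"].sum(),onz(im,m["xy"],z).round(3), im["pixels"][m["region"]].mean(0).round())
E
```

```text
0.011
top 45.148262467501 (array([0.34715003, 0.09315637, 0.98286186]), array([ 0.18619466, -0.00347155, -0.9827329 ]))
barrel0 0.86 [175. 215.] 349 [0.532 0.295] [ 58. 133. 126.]
barrel0 0.85 [264. 246.] 356 [0.463 0.124] [154. 119.  69.]
barrel0 0.72 [239. 153.] 303 [0.651 0.165] [165. 126.  71.]
barrel0 0.59 [242. 299.] 367 [0.364 0.171] [123.  69.  79.]
barrel0 0.56 [211. 240.] 329 [0.48  0.227] [158.  91. 105.]
barrel0 0.52 [241. 205.] 339 [0.545 0.165] [110.  85.  49.]
loupe 0.79 [282. 108.] 225 [0.734 0.075] [60. 61. 55.]
jar 0.81 [167. 250.] 400 [0.461 0.305] [53. 42. 35.]
jar 0.16 [161. 159.] 482 [0.637 0.314] [187.  61.  55.]
screwdriver 0.83 [159. 161.] 520 [0.646 0.326] [185.  63.  55.]
holder 0.69 [336. 282.] 458 [ 0.385 -0.009] [172. 128.  67.]
fence 0.89 [444. 203.] 1024 [ 0.525 -0.23 ] [161. 160. 151.]
scene 47.77524853729374 (array([1.02459851, 0.07467856, 0.7230727 ]), array([-0.56731073, -0.01971059, -0.82337393]))
barrel0 0.96 [341. 219.] 400 [0.549 0.169] [159. 123.  47.]
barrel0 0.94 [410. 216.] 398 [0.536 0.293] [ 37. 173. 152.]
barrel0 0.92 [340. 270.] 436 [0.653 0.164] [208. 166.  62.]
barrel0 0.84 [341. 147.] 317 [0.377 0.171] [173.  95. 102.]
barrel0 0.69 [372. 195.] 383 [0.492 0.228] [191. 114. 125.]
barrel0 0.55 [315. 180.] 344 [0.464 0.121] [194. 154.  60.]
loupe 0.55 [286. 324.] 420 [0.76  0.077] [73. 80. 70.]
jar 0.7 [412. 179.] 558 [0.478 0.296] [97. 77. 53.]
screwdriver 0.8 [434. 274.] 678 [0.649 0.323] [232.  53.  35.]
screwdriver 0.38 [315. 181.] 359 [0.463 0.122] [191. 152.  60.]
holder 0.58 [251. 146.] 362 [ 0.388 -0.007] [191. 149.  48.]
fence 0.94 [120. 207.] 1455 [ 0.546 -0.233] [182. 180. 166.]
```

View pics/top.png

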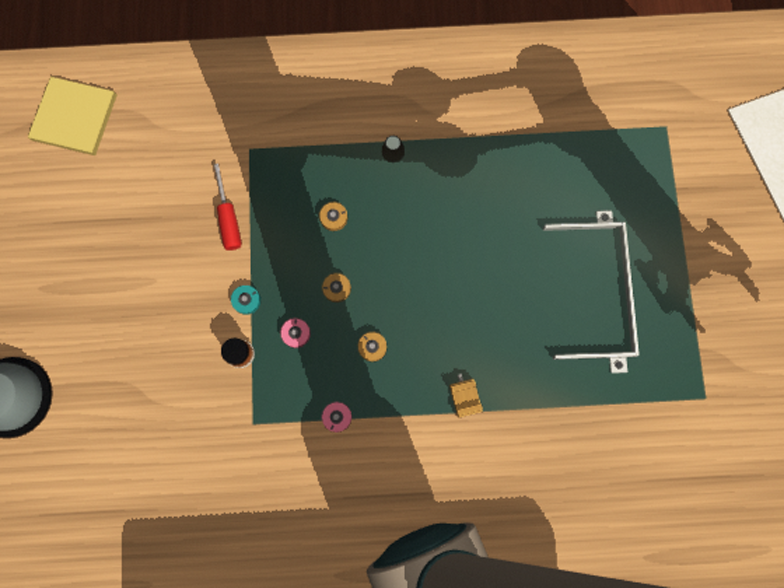

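View pics/scene.png

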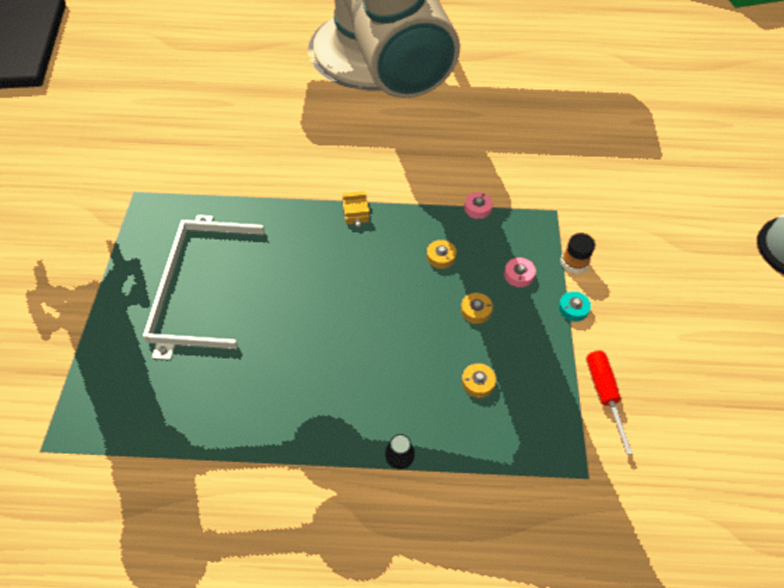

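The top view (viewed pixels) shows six barrel-shaped things. The brass ones are at (333,215), (336,287) and (372,346). The look-alikes are turquoise at (244,299) and pink at (295,332) and (336,417). The three brass ones fit the description. The fence's mouth faces left, with wall ends at (545,225) and (556,356). I'll fit the fence pose and confirm the barrels in one crop.

```bash
python3 - <<'E'
from h import *
from scipy.optimize import minimize
a=get_image("top"); b=get_image("scene")
# fence fit: top rim outline mask vs model in both
def model(im,p):
    x,y,th=p; c,s=np.cos(th),np.sin(th)
    m=np.zeros((420,560),np.uint8)
    for (x0,y0,x1,y1) in((-.095,-.06,-.09,.055),(.09,-.06,.095,.055),(-.095,-.06,.095,-.055)):
        q=[(x+c*u-s*v,y+s*u+c*v,z) for u,v in((x0,y0),(x1,y0),(x1,y1),(x0,y1)) for z in(0,.016)]
        cv2.fillConvexPoly(m,cv2.convexHull((proj(im,q)*16).round().astype(np.int32)),1,shift=4)
    return m>0
ms=[(im,masks_of(im,"fence")[0]["region"]) for im in(a,b)]
def cost(p): return -sum((model(im,p)&r).sum()/(model(im,p)|r).sum() for im,r in ms)
best=min((minimize(cost,(.535,-.235,t),method="Nelder-Mead",options=dict(initial_simplex=[(.535,-.235,t),(.55,-.235,t),(.535,-.22,t),(.535,-.235,t+.08)])) for t in(-.15,0,.15)),key=lambda r:r.fun)
print(best.x,best.fun)
x,y,th=best.x
for im in(a,b):
  for l,z in(("barrel0",.010),):
    print([(onz(im,m["xy"],z).round(3).tolist(),m["xy"]) for m in masks_of(im,l)])
s=get_state();print(s)
pts=[(x+np.cos(th)*u-np.sin(th)*v,y+np.sin(th)*u+np.cos(th)*v,.016) for u,v in((-.09,.055),(-.09,-.055),(.09,-.055),(.09,.055))]
print(np.round(pts,3))
im=a["pixels"].copy(); a["pixels"]=im
for q in proj(a,pts): cv2.circle(im,tuple(q.round().astype(int)),1,(255,0,0),-1)
save(a,"c1",(150,90,480,320),2.4)
E
```

```text
[ 0.52294477 -0.1849563  -0.02207785] -1.4389755842604346
[([0.531, 0.294], [175.7, 215.9]), ([0.648, 0.16], [241.6, 155.2]), ([0.484, 0.23], [209.3, 238.3]), ([0.463, 0.122], [265.5, 245.6]), ([0.549, 0.165], [241.5, 203.2]), ([0.368, 0.174], [240.5, 297.1])]
[([0.466, 0.125], [317.0, 182.5]), ([0.374, 0.167], [337.9, 147.4]), ([0.659, 0.166], [340.9, 274.6]), ([0.532, 0.294], [409.6, 215.3]), ([0.451, 0.309], [413.3, 180.4]), ([0.482, 0.227], [371.4, 191.4]), ([0.544, 0.167], [340.3, 217.4])]
{'clock': 1.0, 'qpos': array([-1.23801392e+00,  2.75895672e-01,  1.50490668e+00, -4.45368460e-06,
        1.36068599e+00, -1.20993583e-01]), 'qd': array([-1.55529542e-03,  5.52217970e-05, -1.05438519e-03, -6.62172617e-04,
        1.66076871e-03, -4.87014336e-04]), 'effort': array([-8.06924672e-04, -4.16666651e+01, -2.46103209e+01, -3.19717192e-04,
        1.75366686e-04, -5.84995135e-06]), 'position': array([ 0.2520663 , -0.51684161,  0.24232782]), 'ee_rot': array([ 3.44695592e-05,  8.48045792e-01, -5.29922949e-01,  3.92030079e-05]), 'contact_force': array([0.35064431, 0.41453734, 0.02850026]), 'moment': array([-0.02096452,  0.0449783 , -0.0571235 ]), 'width': 0.08538706279444734}
[[ 0.434 -0.128  0.016]
 [ 0.432 -0.238  0.016]
 [ 0.612 -0.242  0.016]
 [ 0.614 -0.132  0.016]]
```

View pics/c1.png

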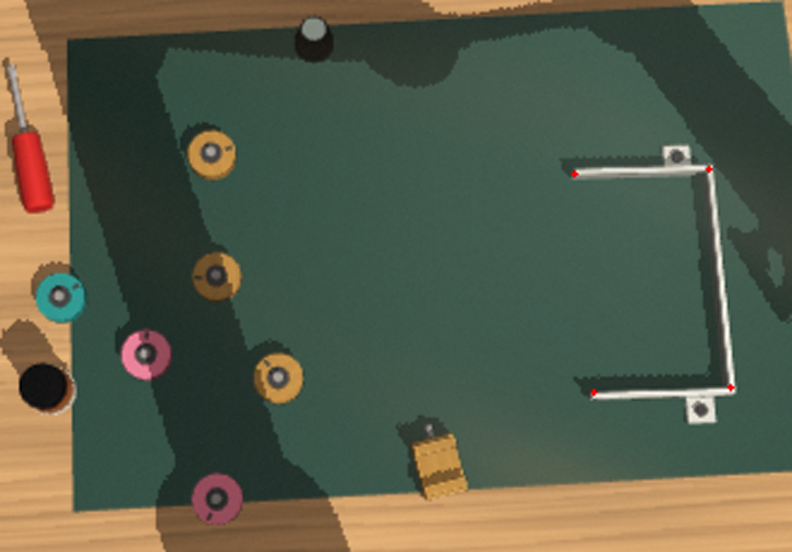

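The fence outline fits (red dots on the inner corners): centre (0.523, −0.185), yaw −0.02. The brass barrels are A (0.464, 0.123), B (0.547, 0.166) and C (0.653, 0.163). I'm moving now.

play_rows --series '[{"fingers": 1,"dx": 10,"dy": 34,"dz": 0,"turn": 0.056},{"fingers": 1,"dx": 10,"dy": 34,"dz": 0,"turn": 0.056},{"fingers": 1,"dx": 10,"dy": 34,"dz": 0,"turn": 0.056},{"fingers": 1,"dx": 10,"dy": 34,"dz": 0,"turn": 0.056},{"fingers": 1,"dx": 10,"dy": 34,"dz": 0,"turn": 0.056},{"fingers": 1,"dx": 10,"dy": 34,"dz": 0,"turn": 0.056},{"fingers": 1,"dx": 10,"dy": 34,"dz": 0,"turn": 0.056},{"fingers": 1,"dx": 10,"dy": 34,"dz": 0,"turn": 0.056},{"fingers": 1,"dx": 10,"dy": 34,"dz": 0,"turn": 0.056},{"fingers": 1,"dx": 10,"dy": 34,"dz": 0,"turn": 0.056},{"fingers": 1,"dx": 10,"dy": 34,"dz": 0,"turn": 0.056},{"fingers": 1,"dx": 10,"dy": 34,"dz": 0,"turn": 0.056},{"fingers": 1,"dx": 10,"dy": 34,"dz": 0,"turn": 0.056},{"fingers": 1,"dx": 10,"dy": 34,"dz": 0,"turn": 0.056},{"fingers": 1,"dx": 10,"dy": 34,"dz": 0,"turn": 0.056},{"fingers": 1,"dx": 10,"dy": 34,"dz": 0,"turn": 0.056},{"fingers": 1,"dx": 10,"dy": 34,"dz": 0,"turn": 0.056},{"fingers": 1,"dx": 10,"dy": 34,"dz": 0,"turn": 0.056},{"fingers": 1,"dx": 10,"dy": 34,"dz": 0,"turn": 0.056},{"fingers": 1,"dx": 10,"dy": 34,"dz": 0,"turn": 0.056}]' --squeeze 20

```text
clock: 2.67
position: [0.4528, 0.1873, 0.245]
ee_rot: [0.001, 1.0, 0.023, 0.009]
contact_force: [1.7, -0.8, -0.2]
width: -0.0004
```

play_rows --series '[{"fingers": 1,"dx": 3,"dy": -3,"dz": -30,"turn": -0.02},{"fingers": 1,"dx": 3,"dy": -3,"dz": -30,"turn": -0.02},{"fingers": 1,"dx": 2,"dy": -3,"dz": -30},{"fingers": 1,"dx": 2,"dy": 0,"dz": -30},{"fingers": 1,"dx": 0,"dy": 0,"dz": -30},{"fingers": 1,"dz": -25},{"fingers": 1,"dz": -15},{"fingers": 1,"dz": 0}]'

```text
invalid input at $.series[2]: expected keys fingers, dx, dy, dz, turn
```

```bash
python3 - <<'E'
from h import *
im=get_image("scene"); save(im,"s2",(200,60,480,330),2.2)
print(get_state()["position"])
E
```

```text
[0.45527771 0.19384287 0.24505464]
```

View pics/s2.png

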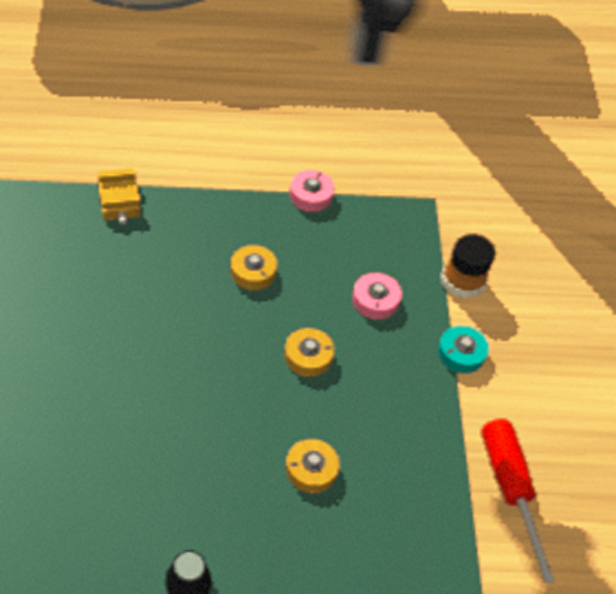

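The move was refused because every row needs all its keys. The gripper is still high, and barrels A, B and C stand undisturbed at crop pixels (254,266), (310,350) and (313,464).

play_rows --series '[{"fingers": 1,"dx": 2,"dy": -4,"dz": -30,"turn": -0.02},{"fingers": 1,"dx": 2,"dy": -4,"dz": -30,"turn": -0.02},{"fingers": 1,"dx": 2,"dy": -4,"dz": -30,"turn": 0},{"fingers": 1,"dx": 2,"dy": -4,"dz": -30,"turn": 0},{"fingers": 1,"dx": 0,"dy": 0,"dz": -30,"turn": 0},{"fingers": 1,"dx": 0,"dy": 0,"dz": -25,"turn": 0},{"fingers": 1,"dx": 0,"dy": 0,"dz": -15,"turn": 0},{"fingers": 1,"dx": 0,"dy": 0,"dz": 0,"turn": 0}]'

```text
clock: 3.38
position: [0.4665, 0.1829, 0.0514]
ee_rot: [-0.005, 1.0, 0.009, 0.017]
contact_force: [-0.9, -0.1, -0.7]
width: 0.0001
```

play_rows --series '[{"fingers": 1,"dx": -2,"dy": -1,"dz": -15,"turn": -0.018},{"fingers": 1,"dx": -1,"dy": -1,"dz": -12,"turn": 0},{"fingers": 1,"dx": 0,"dy": 0,"dz": -6,"turn": 0},{"fingers": 1,"dx": 0,"dy": 0,"dz": 0,"turn": 0},{"fingers": 1,"dx": 0,"dy": -4,"dz": 0,"turn": 0},{"fingers": 1,"dx": 0,"dy": -4,"dz": 0,"turn": 0},{"fingers": 1,"dx": 0,"dy": -4,"dz": 0,"turn": 0},{"fingers": 1,"dx": 0,"dy": -4,"dz": 0,"turn": 0},{"fingers": 1,"dx": 0,"dy": -4,"dz": 0,"turn": 0},{"fingers": 1,"dx": 0,"dy": -4,"dz": 0,"turn": 0},{"fingers": 1,"dx": 0,"dy": -4,"dz": 0,"turn": 0},{"fingers": 1,"dx": 0,"dy": -4,"dz": 0,"turn": 0}]'

```text
clock: 4.38
position: [0.4696, 0.1465, 0.0244]
ee_rot: [-0.006, 1.0, -0.001, 0.024]
contact_force: [0.0, 0.3, 0.0]
width: -0.0002
```

```bash
cat >> h.py <<'E'
def look(show=None,cams=("top","scene")):
    s=get_state(); q=s["ee_rot"]
    print("t",round(s["clock"],2),"tcp",s["position"].round(4),"yaw",round(2*np.arctan2(q[2],q[1]),3),"F",s["contact_force"].round(1))
    for n in cams:
        im=get_image(n)
        if show and n==show[0]: save(im,*show[1:])
        for m in masks_of(im,"barrel0"):
            r,g,b=im["pixels"][m["region"]].mean(0)
            if g>b*1.3 and m["p"]>.25: print(n,round(m["p"],2),onz(im,m["xy"],.010).round(3),m["region"].sum())
E
python3 - <<'E'
from h import *
look(("scene","s3",(200,60,480,330),2.2))
E
```

```text
t 4.38 tcp [0.4696 0.1465 0.0244] yaw -0.002 F [0.  0.3 0. ]
top 0.66 [0.455 0.112] 93
top 0.61 [0.65  0.161] 316
scene 0.79 [0.464 0.116] 301
scene 0.72 [0.547 0.17 ] 386
scene 0.71 [0.651 0.168] 450
```

View pics/s3.png

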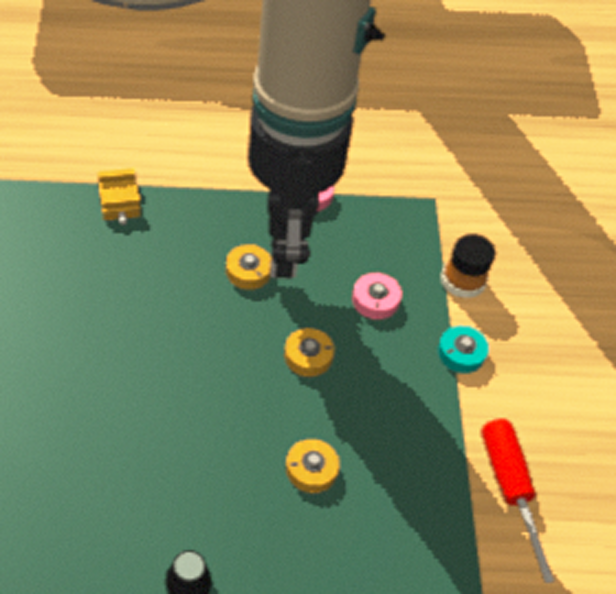

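A has been touched at crop (249,266). The tip is about 6 mm too far towards +x and a bit high, so I'll back off and correct.

play_rows --series '[{"fingers": 1,"dx": -4,"dy": 4,"dz": 0,"turn": 0},{"fingers": 1,"dx": -4,"dy": 2,"dz": -4,"turn": 0},{"fingers": 1,"dx": -3,"dy": 0,"dz": -4,"turn": 0},{"fingers": 1,"dx": 0,"dy": 0,"dz": -1,"turn": 0},{"fingers": 1,"dx": 0,"dy": 0,"dz": 0,"turn": 0}]'

```text
clock: 5.0
position: [0.4564, 0.154, 0.0139]
ee_rot: [-0.006, 1.0, -0.001, 0.023]
contact_force: [-0.1, -0.6, -0.2]
width: -0.0
```

play_rows --series '[{"fingers": 1,"dx": 3,"dy": -3,"dz": 2,"turn": 0},{"fingers": 1,"dx": 2,"dy": -4,"dz": 1,"turn": 0},{"fingers": 1,"dx": 0,"dy": -6,"dz": 0,"turn": 0},{"fingers": 1,"dx": 0,"dy": -6,"dz": 0,"turn": 0},{"fingers": 1,"dx": 0,"dy": -6,"dz": 0,"turn": 0},{"fingers": 1,"dx": 0,"dy": -6,"dz": 0,"turn": 0},{"fingers": 1,"dx": 0,"dy": -6,"dz": 0,"turn": 0},{"fingers": 1,"dx": 0,"dy": -6,"dz": 0,"turn": 0}]'

```text
clock: 5.67
position: [0.4624, 0.1074, 0.0171]
ee_rot: [-0.006, 1.0, 0.0, 0.023]
contact_force: [-0.1, -0.7, 0.1]
width: 0.0001
```

```bash
python3 -c "
from h import *
look()"
```

```text
t 5.67 tcp [0.4624 0.1074 0.0171] yaw 0.0 F [-0.1 -0.7  0.1]
top 0.69 [0.651 0.164] 319
scene 0.83 [0.655 0.165] 473
scene 0.81 [0.542 0.167] 400
scene 0.69 [0.467 0.073] 353
```

play_rows --series '[{"fingers": 1,"dx": 1,"dy": -6,"dz": 0,"turn": 0},{"fingers": 1,"dx": 1,"dy": -7,"dz": 0,"turn": 0},{"fingers": 1,"dx": 1,"dy": -7,"dz": 0,"turn": 0},{"fingers": 1,"dx": 0,"dy": -7,"dz": 0,"turn": 0},{"fingers": 1,"dx": 0,"dy": -7,"dz": 0,"turn": 0},{"fingers": 1,"dx": 0,"dy": -7,"dz": 0,"turn": 0},{"fingers": 1,"dx": 0,"dy": -7,"dz": 0,"turn": 0},{"fingers": 1,"dx": 0,"dy": -7,"dz": 0,"turn": 0},{"fingers": 1,"dx": 0,"dy": -7,"dz": 0,"turn": 0}]'

```text
clock: 6.62
position: [0.4657, 0.0413, 0.0172]
ee_rot: [-0.007, 1.0, 0.001, 0.024]
contact_force: [-0.1, 0.2, -0.3]
width: -0.0007
```

```bash
python3 -c "
from h import *
look()"
```

```text
t 6.62 tcp [0.4657 0.0413 0.0172] yaw 0.002 F [-0.1  0.2 -0.3]
top 0.88 [0.651 0.164] 317
top 0.58 [0.543 0.17 ] 337
scene 0.84 [0.544 0.169] 393
scene 0.75 [0.651 0.169] 445
scene 0.66 [0.466 0.014] 331
```

play_rows --series '[{"fingers": 1,"dx": 0,"dy": -7,"dz": 0,"turn": 0},{"fingers": 1,"dx": 0,"dy": -8,"dz": 0,"turn": 0},{"fingers": 1,"dx": 0,"dy": -8,"dz": 0,"turn": 0},{"fingers": 1,"dx": 0,"dy": -8,"dz": 0,"turn": 0},{"fingers": 1,"dx": 0,"dy": -8,"dz": 0,"turn": 0},{"fingers": 1,"dx": 0,"dy": -8,"dz": 0,"turn": 0},{"fingers": 1,"dx": 0,"dy": -8,"dz": 0,"turn": 0},{"fingers": 1,"dx": 0,"dy": -8,"dz": 0,"turn": 0},{"fingers": 1,"dx": 0,"dy": -8,"dz": 0,"turn": 0},{"fingers": 1,"dx": 0,"dy": -8,"dz": 0,"turn": 0}]'

```text
clock: 7.65
position: [0.4651, -0.0435, 0.0171]
ee_rot: [-0.007, 1.0, 0.002, 0.023]
contact_force: [0.9, 0.9, 0.1]
width: 0.0002
```

```bash
python3 -c "
from h import *
look()"
```

```text
t 7.65 tcp [ 0.4651 -0.0435  0.0171] yaw 0.004 F [0.9 0.9 0.1]
top 0.87 [0.546 0.165] 330
top 0.83 [0.651 0.167] 335
scene 0.97 [0.649 0.166] 510
scene 0.55 [0.541 0.164] 384
```

```bash
python3 -c "
from h import *
look(('scene','s4',(80,80,360,290),2.6))"
```

```text
t 7.85 tcp [ 0.4651 -0.0428  0.0171] yaw 0.004 F [-0.1  0.3 -0.1]
top 0.88 [0.544 0.166] 338
top 0.73 [0.648 0.166] 313
scene 0.87 [ 0.47  -0.079] 322
scene 0.76 [0.547 0.166] 383
scene 0.64 [0.647 0.168] 461
```

View pics/s4.png

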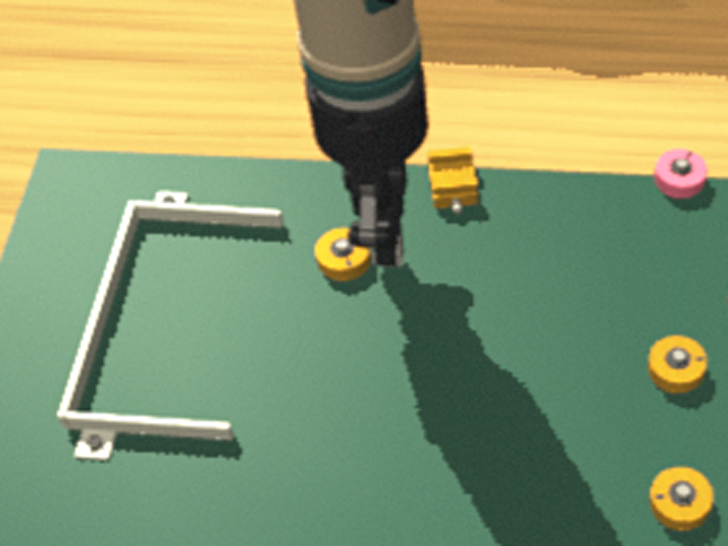

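A is at crop (342,250), ahead of the tip and lined up with the fence mouth. I'll push it in.

play_rows --series '[{"fingers": 1,"dx": 1,"dy": -7,"dz": 0,"turn": 0},{"fingers": 1,"dx": 1,"dy": -8,"dz": 0,"turn": 0},{"fingers": 1,"dx": 1,"dy": -8,"dz": 0,"turn": 0},{"fingers": 1,"dx": 1,"dy": -8,"dz": 0,"turn": 0},{"fingers": 1,"dx": 0,"dy": -8,"dz": 0,"turn": 0},{"fingers": 1,"dx": 0,"dy": -8,"dz": 0,"turn": 0},{"fingers": 1,"dx": 0,"dy": -8,"dz": 0,"turn": 0},{"fingers": 1,"dx": 0,"dy": -8,"dz": 0,"turn": 0}]'

```text
clock: 8.72
position: [0.469, -0.1094, 0.017]
ee_rot: [-0.007, 1.0, 0.004, 0.023]
contact_force: [-0.0, 0.1, -0.1]
width: 0.0001
```

```bash
python3 -c "
from h import *
look()"
```

```text
t 8.72 tcp [ 0.469  -0.1094  0.017 ] yaw 0.008 F [-0.   0.1 -0.1]
top 0.76 [0.54  0.163] 302
top 0.54 [0.65  0.162] 310
scene 0.9 [0.548 0.165] 377
scene 0.81 [0.649 0.168] 443
scene 0.62 [ 0.475 -0.144] 207
```

play_rows --series '[{"fingers": 1,"dx": 1,"dy": -7,"dz": 0,"turn": 0},{"fingers": 1,"dx": 1,"dy": -7,"dz": 0,"turn": 0},{"fingers": 1,"dx": 0,"dy": -7,"dz": 0,"turn": 0},{"fingers": 1,"dx": 0,"dy": -7,"dz": 0,"turn": 0},{"fingers": 1,"dx": 0,"dy": -7,"dz": 0,"turn": 0},{"fingers": 1,"dx": 0,"dy": -6,"dz": 0,"turn": 0},{"fingers": 1,"dx": 0,"dy": -4,"dz": 0,"turn": 0},{"fingers": 1,"dx": 0,"dy": -3,"dz": 0,"turn": 0},{"fingers": 1,"dx": 0,"dy": 10,"dz": 0,"turn": 0},{"fingers": 1,"dx": 0,"dy": 10,"dz": 20,"turn": 0},{"fingers": 1,"dx": 0,"dy": 10,"dz": 30,"turn": 0},{"fingers": 1,"dx": 8,"dy": 35,"dz": 20,"turn": 0},{"fingers": 1,"dx": 8,"dy": 35,"dz": 0,"turn": 0},{"fingers": 1,"dx": 8,"dy": 35,"dz": 0,"turn": 0},{"fingers": 1,"dx": 8,"dy": 35,"dz": 0,"turn": 0},{"fingers": 1,"dx": 8,"dy": 35,"dz": 0,"turn": 0},{"fingers": 1,"dx": 8,"dy": 35,"dz": 0,"turn": 0},{"fingers": 1,"dx": 8,"dy": 35,"dz": 0,"turn": 0},{"fingers": 1,"dx": 8,"dy": 35,"dz": 0,"turn": 0},{"fingers": 1,"dx": 8,"dy": 30,"dz": 0,"turn": 0}]'

```text
clock: 10.58
position: [0.5395, 0.1952, 0.0911]
ee_rot: [-0.008, 1.0, -0.001, 0.023]
contact_force: [-0.7, -0.5, 0.3]
width: 0.0
```

```bash
python3 -c "
from h import *
look()"
```

```text
t 10.58 tcp [0.5395 0.1952 0.0911] yaw -0.002 F [-0.7 -0.5  0.3]
top 0.8 [ 0.463 -0.193] 371
scene 0.98 [0.649 0.17 ] 488
scene 0.93 [ 0.469 -0.189] 335
scene 0.68 [0.545 0.167] 397
```

A is inside at (0.467, −0.191). Next is B.

play_rows --series '[{"fingers": 1,"dx": 1,"dy": 2,"dz": -15,"turn": -0.03},{"fingers": 1,"dx": 1,"dy": 2,"dz": -18,"turn": -0.03},{"fingers": 1,"dx": 0,"dy": 0,"dz": -18,"turn": 0},{"fingers": 1,"dx": 0,"dy": 0,"dz": -10,"turn": 0},{"fingers": 1,"dx": 0,"dy": 0,"dz": -4,"turn": 0},{"fingers": 1,"dx": 0,"dy": 0,"dz": 0,"turn": 0}]'

```text
clock: 11.28
position: [0.5387, 0.1911, 0.025]
ee_rot: [-0.006, 0.999, -0.035, 0.023]
contact_force: [0.4, 3.3, 4.0]
width: -0.0003
```

The tip came down on the edge of B (4 N), so I'm lifting and backing off.

play_rows --series '[{"fingers": 1,"dx": 1,"dy": 1,"dz": 8,"turn": 0},{"fingers": 1,"dx": 3,"dy": 6,"dz": 6,"turn": 0},{"fingers": 1,"dx": 3,"dy": 8,"dz": 0,"turn": 0},{"fingers": 1,"dx": 2,"dy": 6,"dz": 0,"turn": 0},{"fingers": 1,"dx": 0,"dy": 0,"dz": 0,"turn": 0}]'

```text
clock: 11.7
position: [0.5489, 0.2109, 0.0431]
ee_rot: [-0.006, 0.999, -0.038, 0.025]
contact_force: [0.3, 0.7, 0.4]
width: 0.0002
```

```bash
python3 -c "
from h import *
look(('scene','s5',(220,120,440,320),3))"
```

```text
t 11.7 tcp [0.5489 0.2109 0.0431] yaw -0.075 F [0.3 0.7 0.4]
top 0.53 [0.65  0.156] 195
top 0.49 [0.55  0.151] 58
scene 0.8 [0.542 0.168] 407
scene 0.69 [ 0.466 -0.191] 395
scene 0.65 [0.652 0.164] 425
```

View pics/s5.png

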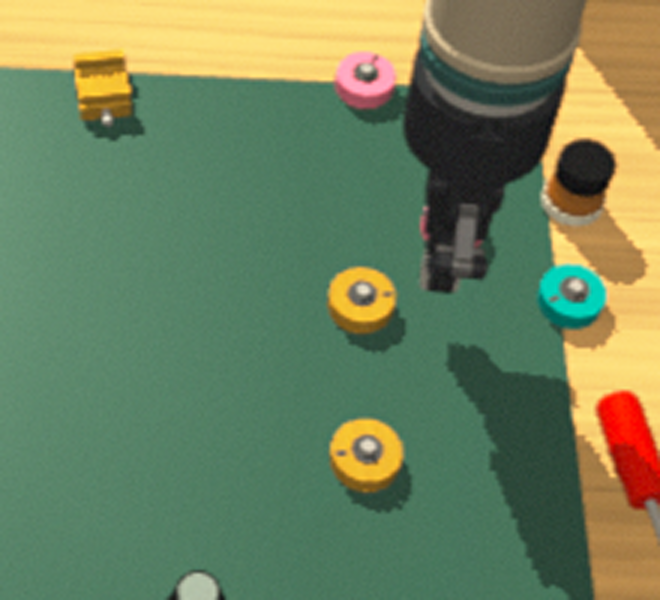

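B still lies flat at crop (362,298) and has not moved. The tip is now clear behind it.

play_rows --series '[{"fingers": 1,"dx": -1,"dy": 0,"dz": -10,"turn": 0.015},{"fingers": 1,"dx": -1,"dy": 0,"dz": -9,"turn": 0},{"fingers": 1,"dx": 0,"dy": 0,"dz": -3,"turn": 0},{"fingers": 1,"dx": 0,"dy": 0,"dz": 0,"turn": 0}]'

```text
clock: 12.23
position: [0.5436, 0.209, 0.0169]
ee_rot: [-0.005, 0.999, -0.029, 0.022]
contact_force: [-0.2, -0.3, -0.6]
width: 0.0001
```

play_rows --series '[{"fingers": 1,"dx": 2,"dy": -2,"dz": 0,"turn": 0},{"fingers": 1,"dx": 1,"dy": -4,"dz": 0,"turn": 0},{"fingers": 1,"dx": 0,"dy": -4,"dz": 0,"turn": 0},{"fingers": 1,"dx": -0.4,"dy": -6,"dz": 0,"turn": 0},{"fingers": 1,"dx": -0.4,"dy": -7,"dz": 0,"turn": 0},{"fingers": 1,"dx": -0.4,"dy": -7,"dz": 0,"turn": 0},{"fingers": 1,"dx": -0.4,"dy": -7,"dz": 0,"turn": 0},{"fingers": 1,"dx": -0.4,"dy": -7,"dz": 0,"turn": 0},{"fingers": 1,"dx": -0.4,"dy": -7,"dz": 0,"turn": 0},{"fingers": 1,"dx": -0.4,"dy": -7,"dz": 0,"turn": 0}]'

```text
clock: 13.07
position: [0.5436, 0.1453, 0.0164]
ee_rot: [-0.005, 0.999, -0.029, 0.021]
contact_force: [-0.5, 0.6, -1.5]
width: 0.0001
```

```bash
python3 -c "
from h import *
look()"
```

```text
t 13.07 tcp [0.5436 0.1453 0.0164] yaw -0.059 F [-0.5  0.6 -1.5]
top 0.8 [ 0.465 -0.192] 376
top 0.71 [0.536 0.104] 191
scene 0.92 [0.539 0.116] 424
scene 0.83 [0.651 0.17 ] 489
scene 0.68 [ 0.472 -0.187] 389
```

play_rows --series '[{"fingers": 1,"dx": -1.5,"dy": -7,"dz": 0,"turn": 0},{"fingers": 1,"dx": -1,"dy": -7,"dz": 0,"turn": 0},{"fingers": 1,"dx": -0.5,"dy": -8,"dz": 0,"turn": 0},{"fingers": 1,"dx": -0.5,"dy": -8,"dz": 0,"turn": 0},{"fingers": 1,"dx": -0.5,"dy": -8,"dz": 0,"turn": 0},{"fingers": 1,"dx": -0.5,"dy": -8,"dz": 0,"turn": 0},{"fingers": 1,"dx": -0.5,"dy": -8,"dz": 0,"turn": 0},{"fingers": 1,"dx": -0.5,"dy": -8,"dz": 0,"turn": 0},{"fingers": 1,"dx": -0.5,"dy": -8,"dz": 0,"turn": 0},{"fingers": 1,"dx": -0.5,"dy": -8,"dz": 0,"turn": 0}]'

```text
clock: 14.1
position: [0.5368, 0.0621, 0.0165]
ee_rot: [-0.006, 0.999, -0.028, 0.022]
contact_force: [-0.0, 0.6, 0.3]
width: 0.0001
```

```bash
python3 -c "
from h import *
look()"
```

```text
t 14.1 tcp [0.5368 0.0621 0.0165] yaw -0.057 F [-0.   0.6  0.3]
top 0.83 [0.656 0.167] 309
top 0.66 [ 0.467 -0.191] 338
top 0.64 [0.526 0.019] 52
scene 0.87 [0.536 0.029] 350
scene 0.69 [0.651 0.166] 472
scene 0.53 [ 0.467 -0.194] 382
```

Well tracked; continuing.

play_rows --series '[{"fingers": 1,"dx": -0.5,"dy": -8,"dz": 0,"turn": 0},{"fingers": 1,"dx": -0.5,"dy": -8,"dz": 0,"turn": 0},{"fingers": 1,"dx": -0.5,"dy": -8,"dz": 0,"turn": 0},{"fingers": 1,"dx": -0.5,"dy": -8,"dz": 0,"turn": 0},{"fingers": 1,"dx": -0.5,"dy": -8,"dz": 0,"turn": 0},{"fingers": 1,"dx": -0.5,"dy": -8,"dz": 0,"turn": 0},{"fingers": 1,"dx": -0.5,"dy": -8,"dz": 0,"turn": 0},{"fingers": 1,"dx": -0.5,"dy": -8,"dz": 0,"turn": 0},{"fingers": 1,"dx": -0.5,"dy": -8,"dz": 0,"turn": 0},{"fingers": 1,"dx": -0.5,"dy": -8,"dz": 0,"turn": 0}]'

```text
clock: 15.13
position: [0.5312, -0.0231, 0.0166]
ee_rot: [-0.006, 0.999, -0.027, 0.022]
contact_force: [0.5, 0.8, -0.4]
width: 0.0004
```

```bash
python3 -c "
from h import *
look()"
```

```text
t 15.13 tcp [ 0.5312 -0.0231  0.0166] yaw -0.054 F [ 0.5  0.8 -0.4]
top 0.64 [0.648 0.161] 337
scene 0.85 [0.651 0.168] 429
scene 0.63 [ 0.467 -0.193] 358
scene 0.59 [ 0.535 -0.055] 315
```

play_rows --series '[{"fingers": 1,"dx": 1,"dy": -7,"dz": 0,"turn": 0},{"fingers": 1,"dx": 1,"dy": -8,"dz": 0,"turn": 0},{"fingers": 1,"dx": 1,"dy": -8,"dz": 0,"turn": 0},{"fingers": 1,"dx": 0,"dy": -8,"dz": 0,"turn": 0},{"fingers": 1,"dx": 0,"dy": -8,"dz": 0,"turn": 0},{"fingers": 1,"dx": -0.5,"dy": -8,"dz": 0,"turn": 0},{"fingers": 1,"dx": -0.5,"dy": -8,"dz": 0,"turn": 0},{"fingers": 1,"dx": -0.5,"dy": -8,"dz": 0,"turn": 0}]'

```text
clock: 16.0
position: [0.5328, -0.0891, 0.0165]
ee_rot: [-0.007, 0.999, -0.026, 0.022]
contact_force: [0.5, 0.5, 1.1]
width: 0.0005
```

```bash
python3 -c "
from h import *
look()"
```

```text
t 16.0 tcp [ 0.5328 -0.0891  0.0165] yaw -0.051 F [0.5 0.5 1.1]
top 0.67 [0.646 0.162] 324
scene 0.92 [0.65  0.165] 491
scene 0.67 [ 0.533 -0.127] 240
scene 0.61 [ 0.469 -0.192] 364
```

play_rows --series '[{"fingers": 1,"dx": -0.5,"dy": -7,"dz": 0,"turn": 0},{"fingers": 1,"dx": -0.5,"dy": -8,"dz": 0,"turn": 0},{"fingers": 1,"dx": -0.5,"dy": -8,"dz": 0,"turn": 0},{"fingers": 1,"dx": -0.5,"dy": -8,"dz": 0,"turn": 0},{"fingers": 1,"dx": -0.5,"dy": -8,"dz": 0,"turn": 0},{"fingers": 1,"dx": -0.5,"dy": -8,"dz": 0,"turn": 0},{"fingers": 1,"dx": -0.5,"dy": -8,"dz": 0,"turn": 0},{"fingers": 1,"dx": 0,"dy": -6,"dz": 0,"turn": 0},{"fingers": 1,"dx": 0,"dy": -4,"dz": 0,"turn": 0},{"fingers": 1,"dx": 0,"dy": 10,"dz": 0,"turn": 0},{"fingers": 1,"dx": 0,"dy": 10,"dz": 20,"turn": 0},{"fingers": 1,"dx": 0,"dy": 10,"dz": 30,"turn": 0},{"fingers": 1,"dx": 15,"dy": 35,"dz": 20,"turn": -0.015},{"fingers": 1,"dx": 15,"dy": 35,"dz": 0,"turn": -0.015},{"fingers": 1,"dx": 15,"dy": 35,"dz": 0,"turn": -0.015},{"fingers": 1,"dx": 15,"dy": 35,"dz": 0,"turn": -0.015},{"fingers": 1,"dx": 15,"dy": 35,"dz": 0,"turn": -0.015},{"fingers": 1,"dx": 15,"dy": 35,"dz": 0,"turn": -0.015},{"fingers": 1,"dx": 15,"dy": 35,"dz": 0,"turn": -0.015},{"fingers": 1,"dx": 15,"dy": 35,"dz": 0,"turn": -0.015}]'

```text
clock: 17.87
position: [0.6461, 0.1623, 0.09]
ee_rot: [-0.006, 0.995, -0.094, 0.021]
contact_force: [1.8, 0.6, 0.1]
width: 0.0004
```

```bash
python3 -c "
from h import *
look()"
```

```text
t 17.87 tcp [0.6461 0.1623 0.09  ] yaw -0.189 F [1.8 0.6 0.1]
top 0.88 [ 0.465 -0.192] 368
top 0.7 [ 0.526 -0.192] 330
scene 0.91 [ 0.53  -0.191] 383
scene 0.57 [ 0.464 -0.191] 328
scene 0.55 [0.649 0.168] 490
```

B is inside at (0.528, −0.191). Next is C, starting from about (0.66, 0.215).

play_rows --series '[{"fingers": 1,"dx": 3,"dy": 20,"dz": 0,"turn": 0},{"fingers": 1,"dx": 2,"dy": 20,"dz": 0,"turn": 0},{"fingers": 1,"dx": 2,"dy": 8,"dz": -5,"turn": 0},{"fingers": 1,"dx": 0,"dy": 0,"dz": -15,"turn": 0},{"fingers": 1,"dx": 0,"dy": 0,"dz": -12,"turn": 0},{"fingers": 1,"dx": 0,"dy": 0,"dz": 0,"turn": 0}]'

```text
clock: 18.57
position: [0.6486, 0.2041, 0.0556]
ee_rot: [-0.003, 0.995, -0.095, 0.019]
contact_force: [-0.6, -0.3, 0.4]
width: 0.0001
```

play_rows --series '[{"fingers": 1,"dx": 6,"dy": 6,"dz": 0,"turn": 0},{"fingers": 1,"dx": 5,"dy": 6,"dz": -8,"turn": 0},{"fingers": 1,"dx": 2,"dy": 2,"dz": -12,"turn": 0},{"fingers": 1,"dx": 0,"dy": 0,"dz": -10,"turn": 0},{"fingers": 1,"dx": 0,"dy": 0,"dz": -5,"turn": 0},{"fingers": 1,"dx": 0,"dy": 0,"dz": 0,"turn": 0}]'

```text
clock: 19.07
position: [0.6632, 0.2157, 0.0179]
ee_rot: [-0.003, 0.995, -0.096, 0.019]
contact_force: [-0.2, 0.0, -0.7]
width: -0.0002
```

play_rows --series '[{"fingers": 1,"dx": -2,"dy": -3,"dz": 0,"turn": 0},{"fingers": 1,"dx": -2,"dy": -5,"dz": 0,"turn": 0},{"fingers": 1,"dx": -1,"dy": -5,"dz": 0,"turn": 0},{"fingers": 1,"dx": -1,"dy": -6,"dz": 0,"turn": 0},{"fingers": 1,"dx": -1.3,"dy": -7,"dz": 0,"turn": 0},{"fingers": 1,"dx": -1.3,"dy": -7,"dz": 0,"turn": 0},{"fingers": 1,"dx": -1.3,"dy": -7,"dz": 0,"turn": 0},{"fingers": 1,"dx": -1.3,"dy": -7,"dz": 0,"turn": 0},{"fingers": 1,"dx": -1.3,"dy": -7,"dz": 0,"turn": 0}]'

```text
clock: 19.82
position: [0.6494, 0.1567, 0.019]
ee_rot: [-0.003, 0.995, -0.096, 0.02]
contact_force: [0.5, 0.4, -0.5]
width: 0.0
```

```bash
python3 -c "
from h import *
look()"
```

```text
t 19.82 tcp [0.6494 0.1567 0.019 ] yaw -0.193 F [ 0.5  0.4 -0.5]
top 0.87 [ 0.469 -0.191] 367
top 0.63 [ 0.522 -0.191] 320
scene 0.95 [0.641 0.124] 447
scene 0.66 [ 0.522 -0.19 ] 368
scene 0.6 [ 0.467 -0.19 ] 350
```

play_rows --series '[{"fingers": 1,"dx": -2,"dy": -7,"dz": 0,"turn": 0},{"fingers": 1,"dx": -2,"dy": -8,"dz": 0,"turn": 0},{"fingers": 1,"dx": -1.5,"dy": -8,"dz": 0,"turn": 0},{"fingers": 1,"dx": -1.5,"dy": -8,"dz": 0,"turn": 0},{"fingers": 1,"dx": -1.5,"dy": -8,"dz": 0,"turn": 0},{"fingers": 1,"dx": -1.5,"dy": -8,"dz": 0,"turn": 0},{"fingers": 1,"dx": -1.5,"dy": -8,"dz": 0,"turn": 0},{"fingers": 1,"dx": -1.5,"dy": -8,"dz": 0,"turn": 0},{"fingers": 1,"dx": -1.5,"dy": -8,"dz": 0,"turn": 0}]'

```text
clock: 20.77
position: [0.6341, 0.0819, 0.019]
ee_rot: [-0.004, 0.995, -0.095, 0.02]
contact_force: [0.4, -0.0, -0.2]
width: -0.0002
```

```bash
python3 -c "
from h import *
look()"
```

```text
t 20.77 tcp [0.6341 0.0819 0.019 ] yaw -0.191 F [ 0.4 -0.  -0.2]
top 0.92 [ 0.521 -0.193] 342
scene 0.7 [0.626 0.043] 323
scene 0.66 [ 0.523 -0.192] 413
scene 0.65 [ 0.463 -0.191] 395
```

play_rows --series '[{"fingers": 1,"dx": -1.5,"dy": -8,"dz": 0,"turn": 0},{"fingers": 1,"dx": -1.5,"dy": -8,"dz": 0,"turn": 0},{"fingers": 1,"dx": -1.5,"dy": -8,"dz": 0,"turn": 0},{"fingers": 1,"dx": -1.5,"dy": -8,"dz": 0,"turn": 0},{"fingers": 1,"dx": -1.5,"dy": -8,"dz": 0,"turn": 0},{"fingers": 1,"dx": -1.5,"dy": -8,"dz": 0,"turn": 0},{"fingers": 1,"dx": -1.5,"dy": -8,"dz": 0,"turn": 0},{"fingers": 1,"dx": -1.5,"dy": -8,"dz": 0,"turn": 0}]'

```text
clock: 21.63
position: [0.6216, 0.015, 0.0191]
ee_rot: [-0.004, 0.995, -0.094, 0.021]
contact_force: [0.6, -0.2, -0.5]
width: -0.0002
```

```bash
python3 -c "
from h import *
look()"
```

```text
t 21.63 tcp [0.6216 0.015  0.0191] yaw -0.188 F [ 0.6 -0.2 -0.5]
top 0.88 [ 0.523 -0.191] 351
top 0.68 [ 0.467 -0.195] 321
scene 0.81 [ 0.524 -0.192] 402
scene 0.63 [ 0.465 -0.192] 394
scene 0.59 [ 0.615 -0.026] 283
```

C needs a steeper line to clear the fence's wall end at x ≈ 0.614. I'll back off and turn the tip.

play_rows --series '[{"fingers": 1,"dx": 3,"dy": 8,"dz": 0,"turn": -0.05},{"fingers": 1,"dx": 4,"dy": 3,"dz": 0,"turn": -0.06},{"fingers": 1,"dx": 3,"dy": 0,"dz": 0,"turn": -0.06},{"fingers": 1,"dx": 0,"dy": 0,"dz": 0,"turn": 0}]'

```text
clock: 22.17
position: [0.6322, 0.028, 0.0191]
ee_rot: [-0.003, 0.983, -0.182, 0.021]
contact_force: [0.8, -0.6, 0.3]
width: -0.0002
```

```bash
python3 -c "
from h import *
look()"
```

```text
t 22.17 tcp [0.6322 0.028  0.0191] yaw -0.366 F [ 0.8 -0.6  0.3]
top 0.92 [ 0.527 -0.192] 320
top 0.79 [ 0.461 -0.196] 364
scene 0.92 [ 0.465 -0.192] 393
scene 0.82 [ 0.522 -0.19 ] 411
```

play_rows --series '[{"fingers": 1,"dx": -1,"dy": -4,"dz": 0,"turn": 0},{"fingers": 1,"dx": -1.5,"dy": -5,"dz": 0,"turn": 0},{"fingers": 1,"dx": -2,"dy": -5,"dz": 0,"turn": 0},{"fingers": 1,"dx": -2.5,"dy": -6,"dz": 0,"turn": 0},{"fingers": 1,"dx": -2.5,"dy": -6,"dz": 0,"turn": 0},{"fingers": 1,"dx": -2.5,"dy": -6,"dz": 0,"turn": 0},{"fingers": 1,"dx": -2.5,"dy": -6,"dz": 0,"turn": 0}]'

```text
clock: 22.95
position: [0.6147, -0.0137, 0.0189]
ee_rot: [-0.003, 0.984, -0.18, 0.02]
contact_force: [0.1, 0.7, -1.0]
width: 0.0002
```

```bash
python3 -c "
from h import *
look(('scene','s6',(80,100,360,310),2.6))"
```

```text
t 22.95 tcp [ 0.6147 -0.0137  0.0189] yaw -0.361 F [ 0.1  0.7 -1. ]
top 0.62 [ 0.522 -0.207] 45
scene 0.91 [ 0.527 -0.188] 413
scene 0.86 [ 0.472 -0.186] 355
```

View pics/s6.png

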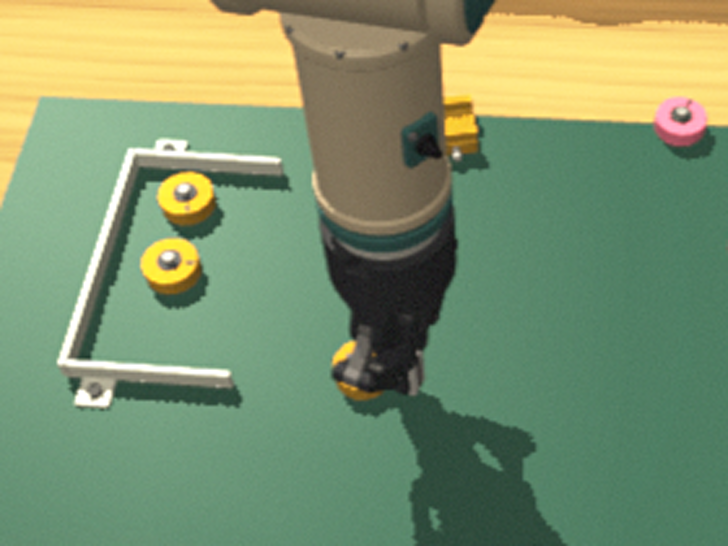

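A and B are inside at crop (186,198) and (171,265). C is partly hidden at about (361,370). I'll work out its position.

```bash
python3 -c "
from h import *
im=get_image('scene'); h=cv2.cvtColor(im['pixels'],cv2.COLOR_RGB2HSV)
m=(h[...,0]>15)&(h[...,0]<30)&(h[...,1]>150)&(h[...,2]>80)
m[:,:195]=0;m[:,245:]=0;m[:225]=0;m[270:]=0
v,u=np.nonzero(m);print(len(u),u.min(),u.max(),v.min(),v.max())
r=np.linspace(0,6.28,60)
for x,y in((.598,-.045),(.603,-.045),(.608,-.045),(.603,-.05)):
  q=np.vstack([proj(im,[(x+.02*np.cos(t),y+.02*np.sin(t),z) for t in r]) for z in(0,.014)]);print(x,y,q.min(0).round(1),q.max(0).round(1))
"
```

```text
92 208 225 231 253
0.598 -0.045 [208.1 226.9] [231.7 250.5]
0.603 -0.045 [207.7 229.3] [231.4 253. ]
0.608 -0.045 [207.3 231.7] [231.1 255.5]
0.603 -0.05 [204.8 229.2] [228.5 252.9]
```

play_rows --series '[{"fingers": 1,"dx": -2,"dy": -5,"dz": 0,"turn": 0},{"fingers": 1,"dx": -2.4,"dy": -6.2,"dz": 0,"turn": 0},{"fingers": 1,"dx": -2.4,"dy": -6.2,"dz": 0,"turn": 0},{"fingers": 1,"dx": -2.4,"dy": -6.2,"dz": 0,"turn": 0},{"fingers": 1,"dx": -2.4,"dy": -6.2,"dz": 0,"turn": 0},{"fingers": 1,"dx": -2.4,"dy": -6.2,"dz": 0,"turn": 0},{"fingers": 1,"dx": -2.4,"dy": -6.2,"dz": 0,"turn": 0},{"fingers": 1,"dx": -2.4,"dy": -6.2,"dz": 0,"turn": 0}]'

```text
clock: 23.87
position: [0.5954, -0.064, 0.0191]
ee_rot: [-0.003, 0.984, -0.178, 0.021]
contact_force: [-0.7, 1.2, 0.4]
width: -0.0001
```

```bash
python3 -c "
from h import *
look()
im=get_image('scene'); h=cv2.cvtColor(im['pixels'],cv2.COLOR_RGB2HSV)
m=(h[...,0]>15)&(h[...,0]<30)&(h[...,1]>150)&(h[...,2]>80)
m[:,:162]=0;m[:,245:]=0;m[:195]=0;m[270:]=0
v,u=np.nonzero(m);print(len(u),u.min(),u.max(),v.min(),v.max())
r=np.linspace(0,6.28,60)
for x,y in((.583,-.097),(.588,-.097)):
  q=np.vstack([proj(im,[(x+.02*np.cos(t),y+.02*np.sin(t),z) for t in r]) for z in(0,.014)]);print(x,y,q.min(0).round(1),q.max(0).round(1))
"
```

```text
t 23.87 tcp [ 0.5954 -0.064   0.0191] yaw -0.359 F [-0.7  1.2  0.4]
scene 0.65 [ 0.47 -0.19] 362
scene 0.58 [ 0.52  -0.193] 404
scene 0.49 [ 0.603 -0.093] 68
67 184 200 222 242
0.583 -0.097 [179.8 218.6] [203.6 241.8]
0.588 -0.097 [179.3 220.9] [203.2 244.2]
```

play_rows --series '[{"fingers": 1,"dx": 0,"dy": 8,"dz": 0,"turn": 0.1},{"fingers": 1,"dx": -3,"dy": 6,"dz": 0,"turn": 0.1},{"fingers": 1,"dx": -4,"dy": 0,"dz": 0,"turn": 0.08},{"fingers": 1,"dx": -2,"dy": 0,"dz": 0,"turn": 0},{"fingers": 1,"dx": 0,"dy": 0,"dz": 0,"turn": 0}]'

```text
clock: 24.53
position: [0.5875, -0.0474, 0.0191]
ee_rot: [-0.006, 0.999, -0.033, 0.021]
contact_force: [-0.7, 0.8, -0.3]
width: 0.0002
```

```bash
python3 -c "
from h import *
look(('scene','s7',(80,100,360,310),2.6))
"
```

```text
t 24.53 tcp [ 0.5875 -0.0474  0.0191] yaw -0.066 F [-0.7  0.8 -0.3]
scene 0.77 [ 0.525 -0.194] 384
scene 0.73 [ 0.472 -0.189] 382
scene 0.7 [ 0.586 -0.095] 361
```

View pics/s7.png

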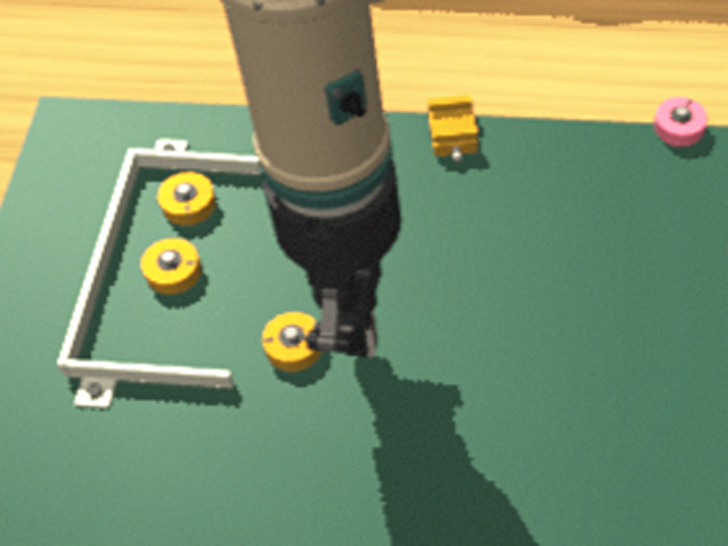

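C is at crop (292,340), i.e. (0.585, −0.094), and clears the near end of the +x wall at (232,380).

play_rows --series '[{"fingers": 1,"dx": -0.5,"dy": -5,"dz": 0,"turn": 0},{"fingers": 1,"dx": -0.5,"dy": -5,"dz": 0,"turn": 0},{"fingers": 1,"dx": -0.5,"dy": -6,"dz": 0,"turn": 0},{"fingers": 1,"dx": -0.5,"dy": -7,"dz": 0,"turn": 0},{"fingers": 1,"dx": -0.5,"dy": -7,"dz": 0,"turn": 0},{"fingers": 1,"dx": -0.5,"dy": -7,"dz": 0,"turn": 0},{"fingers": 1,"dx": -0.5,"dy": -7,"dz": 0,"turn": 0},{"fingers": 1,"dx": -0.5,"dy": -7,"dz": 0,"turn": 0}]'

```text
clock: 25.4
position: [0.5843, -0.1036, 0.0192]
ee_rot: [-0.006, 0.999, -0.034, 0.021]
contact_force: [-0.8, 0.7, -0.0]
width: 0.0001
```

```bash
python3 -c "
from h import *
look()
"
```

```text
t 25.4 tcp [ 0.5843 -0.1036  0.0192] yaw -0.068 F [-0.8  0.7 -0. ]
scene 0.57 [ 0.522 -0.195] 352
scene 0.52 [ 0.472 -0.203] 52
scene 0.44 [ 0.596 -0.139] 167
```

play_rows --series '[{"fingers": 1,"dx": -0.5,"dy": -6,"dz": 0,"turn": 0},{"fingers": 1,"dx": -0.5,"dy": -7,"dz": 0,"turn": 0},{"fingers": 1,"dx": -0.5,"dy": -7,"dz": 0,"turn": 0},{"fingers": 1,"dx": -0.5,"dy": -7,"dz": 0,"turn": 0},{"fingers": 1,"dx": -0.5,"dy": -7,"dz": 0,"turn": 0},{"fingers": 1,"dx": 0,"dy": -7,"dz": 0,"turn": 0},{"fingers": 1,"dx": 0,"dy": -5,"dz": 0,"turn": 0},{"fingers": 1,"dx": 0,"dy": -4,"dz": 0,"turn": 0},{"fingers": 1,"dx": 0,"dy": 10,"dz": 0,"turn": 0},{"fingers": 1,"dx": 0,"dy": 10,"dz": 20,"turn": 0},{"fingers": 1,"dx": 0,"dy": 20,"dz": 35,"turn": 0},{"fingers": 1,"dx": 0,"dy": 35,"dz": 20,"turn": 0},{"fingers": 1,"dx": 0,"dy": 35,"dz": 15,"turn": 0},{"fingers": 1,"dx": 0,"dy": 35,"dz": 0,"turn": 0},{"fingers": 1,"dx": 0,"dy": 35,"dz": 0,"turn": 0},{"fingers": 1,"dx": 0,"dy": 20,"dz": 0,"turn": 0},{"fingers": 1,"dx": 0,"dy": 0,"dz": 0,"turn": 0}]'

```text
clock: 27.02
position: [0.5796, 0.0533, 0.1134]
ee_rot: [-0.009, 0.999, -0.037, 0.022]
contact_force: [0.3, -0.7, -0.5]
width: 0.0005
```

```bash
python3 -c "
from h import *
look(('top','t8',(150,60,500,320),2.2))
im=get_image('scene')
for l,z in (('loupe',.017),('jar',.046),('screwdriver',.01),('holder',.02)):
  for m in masks_of(im,l)[:1]: print(l,m['xy'])
"
```

```text
t 27.02 tcp [0.5796 0.0533 0.1134] yaw -0.074 F [ 0.3 -0.7 -0.5]
top 0.85 [ 0.463 -0.192] 376
top 0.66 [ 0.523 -0.19 ] 371
top 0.59 [ 0.578 -0.19 ] 347
scene 0.89 [ 0.575 -0.189] 439
scene 0.68 [ 0.47  -0.188] 361
scene 0.68 [ 0.522 -0.192] 392
scene 0.3 [ 0.401 -0.018] 86
loupe [285.2, 327.1]
jar [412.1, 180.3]
screwdriver [432.8, 272.7]
holder [249.5, 157.0]
```

View pics/t8.png

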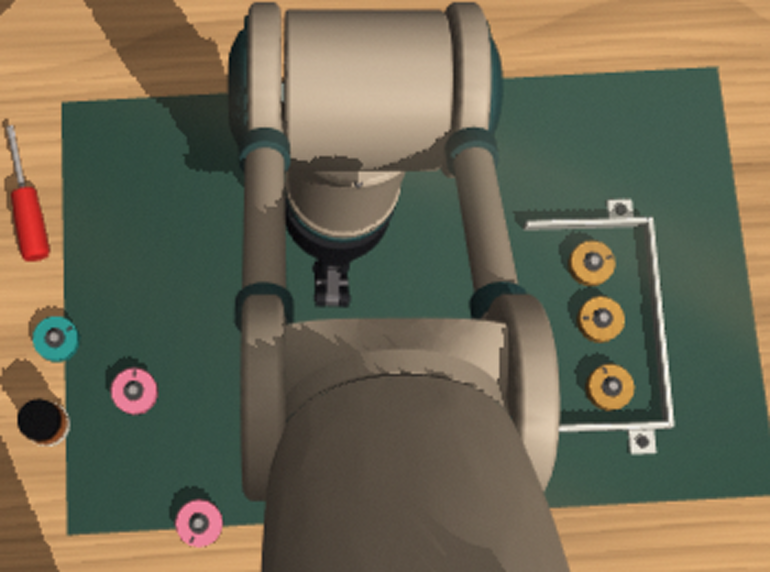

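All three barrels lie flat and wholly inside the fence, at crop (593,262), (602,318) and (611,386). The arm is clear of everything, so I'm handing in.

```bash
python3 -c "
from rig import *
print(sign_off())"
```

```text
the job is handed in; nothing more can be done
None
```

I swept the three brass barrels into the fence one at a time with the closed fingertips, and handed the job in with the arm standing clear at about 27 s.

- **Barrels:** the last pictures from both cameras put the centres at about (0.466, −0.190), (0.523, −0.191) and (0.577, −0.190). The fence's inside runs from about x 0.433 to 0.613 and y −0.24 to −0.13, so each barrel has at least about 12 mm to spare at every wall and about 40 mm from its centre line to the mouth.
- **Bystanders:** the loupe, jar and screwdriver showed at their original places within about 3 px. The holder's last reading was 11 px off, which I put down to the arm partly hiding it. It looked in place in an earlier picture, and nothing came near it.

Two things did not go cleanly:
- **Light touch on barrel 2:** while coming down behind the second barrel, the tip rested on its edge with about 4 N. I lifted and backed off, and the barrel stayed flat and in place.
- **Course change on barrel 3:** I re-angled the push on the third barrel so that it would clear the end of the fence wall.

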